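# Tighten the decorating wheel's castle nut to the next slot and bolt it

## Task

Lock the bearing nut on the pedestal of the decorating wheel: turn the big castle nut clockwise (seen from above), by less than a sixth of a turn, until the first slot lines up with the spindle's cross hole and the sliding bolt, the bolt still drawn back clear of the nut, and then slide the bolt fully home through that slot into the cross hole. Leave the things lying around it where they are.

Things in the scene. Friction and masses are not known exactly. Their poses are not given: they have to be found in the camera images.
- pedestal: Grey cast pedestal of a decorating wheel, fixed to the table: a round foot 170 mm across, 20 mm high, with an upright spindle on its axis and an arm that carries the sliding bolt. Origin: on the spindle's axis at table height; z is up, y points level from the spindle along the bolt, towards its knob. The bolt's two guides are 28 mm wide, 113 mm high, 46 to 60 and 140 to 152 mm from the axis.
- spindle_top (a point): Middle of the top of the fixed steel spindle, 26 mm across, 118 mm above the table. Its cross hole, 11 mm across, runs along the pedestal's y axis (in line with the bolt) through the spindle's axis, 103 mm above the table; a pale scribed line on the spindle's top shows its direction. Frame as the pedestal's.
- nut_centre (a point): Middle of the steel castle nut's hexagon, on the spindle's axis, 80 mm above the table. The hexagon is 56 mm across flats (65 mm over corners) and spans 60 to 94 mm above the table; under it is a washer 51 mm across. The frame turns with the nut: y points through the middle of a slot and at right angles to a flat, z is up.
- nut_crown (a point): Middle of the nut's round crown, on the axis, 103 mm above the table. The crown is 52 mm across, 94 to 112 mm above the table, and has six open-topped slots 12 mm wide and 18 mm deep, 60 degrees apart, one over the middle of each flat. Frame as nut_centre.
- nut (a joint): Turn of the nut in rad, growing clockwise seen from above. At 0, 1.047 and 2.094 a slot lines up with the cross hole; it starts between 0.12 and 0.85 and must be turned clockwise to 1.047. It is stiff (0.6 N m) and stays where it is left.
- bolt_knob (a point): Middle of the round upright knob of the sliding bolt: dark steel, 24 mm across, 36 mm tall, from 121 to 157 mm above the table (this point at 139 mm). The bolt is a horizontal steel bar 9 mm thick and 154 mm long, 103 mm above the table, with a slightly tapered tip 70 mm nearer the spindle than the knob's axis.
- bolt (a joint): Travel of the bolt in m towards the spindle: 0 fully withdrawn (knob 116 mm and tip 46 mm from the spindle's axis), 0.048 fully home against its stop (knob 68 mm from the axis, tip inside the cross hole). It rubs with 3 N and stays where it is left; the nut's crown stops it, after about 20 mm, if no slot is in line within about 2 mm.
- tub_tall: Bystander: white lidded paint tub 66 mm across and 85 mm tall, standing near the pedestal; origin under its centre.
- tub_squat: Bystander: white paint tub with a black lid, 82 mm across and 58 mm tall, standing near the pedestal; origin under its centre.
- flat_brush: Bystander: flat paint brush 190 mm long, 12 mm thick, lying near the pedestal; origin under its middle, bristles towards its x axis.
- spanner: Bystander: steel spanner 190 mm long lying near the pedestal; origin under its middle.
- bowl: Bystander: white bowl 170 mm across and 65 mm tall, origin under its centre.
- wheel_head: Bystander: the wheel's aluminium head, a disc 220 mm across and 18 mm thick with a hub 30 mm high, lying on the table; origin under its centre.
- brush_jar: Bystander: glass jar 80 mm across, 105 mm tall, with brushes sticking out up to about 235 mm high; origin under its centre.

How it is judged:
By the outcome, as a careful person would: the job done as asked, in the order asked, and still so for the second after the job is handed in, with the robot touching nothing.
It also fails if it takes over 38 s, if anything falls off the work surface, if the arm or the gripper's body presses on something with over 40 N, if the wrist force passes 120 N, or if a joint passes its speed limit or range.

## Robot

A 6-joint arm with a two-finger parallel gripper is mounted at the origin on the work surface. World frame = base frame: x ahead of the robot, y to its left, z up, the work surface at z = 0. Lengths are in m, angles in rad, forces in N, time in s.
With the tool pointing down it reaches from about 0.275 to 0.725 m from the base axis. Payload 15.9 kg.
Tool frame: the origin (TCP) lies on the centre line of the jaws, within the pads' length; the fingertips stand 17 mm ahead of it and the grasp point (between the pads) lies 2 mm behind it; x points along the fingers, z is the direction in which the jaws open and shut, and the axes are right-handed (so a half turn about x gives the same grasp; the last joint's range is limited). The gripper opens to 85 mm and grips with 20 to 120 N. Pads are 22 mm wide; open, the fingers measure 114 mm over their backs; the gripper's body (76 mm by 85 mm) begins 54 mm behind the grasp point. The pads swing forward as they close: fully open they stand 13 mm farther back than shut.
Start: joints at [1.206, 0.213, -0.034, 1.323, 0, 1.571], TCP at [0.178, 0.467, 0.227] pointing down, gripper open.
Joint ranges: [-2.98, 2.98], [-0.74, 1.72], [-1.14, 1.35], [-2.1, 2.04], [-1.57, 1.44], [-3.14, 3.14]. Speed limits (rad/s): [1.89, 1.89, 2.39, 2.57, 3.14, 3.14].

## Interface

Orientations are given as a unit quaternion [w, x, y, z].
In Python, from station import arm gives the robot as it stands. The module is installed in compiled form; this text tells all that it offers.
- The arm moves only by the tool move_arm, never from a script. Its argument "moves" is a list of rows, each a list of 4 numbers: the shift along the world's x, y, z in mm, then the turn about the world's z in rad. In form: [[x, y, z, turn], ...]. A call has 1 to 10 rows; each row is the pose to reach, as a shift and turn from the pose measured when the call began; what a row does not reach only later rows make up. A row lasts 1/12 s, in which the tool goes at most 41.7 mm and 7.16 degrees, less where a joint would pass 70% of its speed; a pose out of reach is approached as far as the arm can. A call with a gripper value outside its range is refused whole. "fingers" is the opening, from -1 (shut) to 1 (fully open), so that 0 is half open, set as the call begins (left out, the last holds). The fingers move at their own pace and stop on an object; "force" is the grip in N (left out, the last holds). Time passes only in rows, so rows that repeat a pose let the fingers close. It gives the time, the measured TCP pose, the force and the opening at its end, in the units of the state.
- arm.state(): the state, without advancing time (a new reading comes with each control period).
- arm.grab_frame(name): name is "scene" or "top" or "wrist"; returns a dict with "frame" (480x640x3 uint8, red, green, blue), "mtx" (3x3 intrinsics, pixels), "dist" ([k1, k2, p1, p2, k3] as OpenCV has them; the pictures are not rectified), "world_to_cam" (4x4, takes a point from world to camera coordinates); the wrist camera has in their place "hand_eye" (4x4, takes a point from camera to tool coordinates, whose origin is the TCP and whose axes are the tool frame's). Camera axes: x right, y up, looking along -z (the intrinsics and any distortion apply to the point x, -y, -z); pixel columns grow to the right and rows downward; lengths in m; the calibration is good to about 2 mm. A picture is of the moment at which its call begins: read the wrist's pose just before it. There is no depth.
- arm.hand_in(): hands the job in, once; it reports no verdict.
The state is a dict: "time": time; "joints": joint angles; "dq": joint speeds; "joint_torque": joint torques, N m; "tool_pos": TCP position; "ee_rot": TCP orientation; "ft_force": force on the tool from outside, world axes, zero at the start; "moment": the same for the moment, N m; "width": opening from 0.0 (shut) to 1.0 (fully open).
Only numpy, scipy, OpenCV 4.12 (cv2) and the standard library are available. Lean on these libraries where they do the work, as an engineer would, in place of code of your own. Each camera call takes 0.05 s, during which the arm holds its last target.

## Working session

There is one attempt and no reset: what is moved stays moved. The work goes in short steps, Python scripts to look and compute and a tool call to move; the robot and the scene stay as the last step left them, time stands still between calls to the robot, and variables do not carry over. Pictures are saved under pics/ and viewed, and the job is handed in when it is done.

Besides the shell and the picture viewer there is one more tool, called after "Emit:" by a JSON object that holds its "api" and its "payload", one argument or row to a line. move_arm: Moves the arm, as the interface text tells. Its arguments: {"type":"object","properties":{"moves":{"type":"array","items":{"type":"array","items":{"type":"number"}}},"fingers":{"type":"number"},"force":{"type":"number"}},"required":["moves"]}

```bash
mkdir -p pics; cat > h.py <<'E'
import numpy as np,cv2
from station import arm
def grab(n,f):
    s=arm.state(); g=arm.grab_frame(n); cv2.imwrite('pics/'+f,g['frame'][:,:,::-1]); 
    import pickle; pickle.dump((s,g),open('pics/'+f+'.pkl','wb')); return s,g
def load(f):
    import pickle; return pickle.load(open('pics/'+f+'.pkl','rb'))
def R(q):
    from scipy.spatial.transform import Rotation as r
    return r.from_quat([q[1],q[2],q[3],q[0]]).as_matrix()
def c2w(s,g):
    if 'world_to_cam' in g: return np.linalg.inv(g['world_to_cam'])
    T=np.eye(4);T[:3,:3]=R(s['ee_rot']);T[:3,3]=s['tool_pos'];return T@g['hand_eye']
def ray(s,g,px):
    p=cv2.undistortPoints(np.array(px,float).reshape(-1,1,2),np.array(g['mtx']),np.array(g['dist'])).reshape(-1,2)
    T=c2w(s,g); d=np.c_[p[:,0],-p[:,1],-np.ones(len(p))]@T[:3,:3].T
    return T[:3,3],d
def plane(s,g,px,z):
    o,d=ray(s,g,px); return o+d*((z-o[2])/d[:,2])[:,None]
def proj(s,g,P):
    T=np.linalg.inv(c2w(s,g)); P=np.atleast_2d(P)@T[:3,:3].T+T[:3,3]
    return cv2.projectPoints(P*[1,-1,-1],np.zeros(3),np.zeros(3),np.array(g['mtx']),np.array(g['dist']))[0].reshape(-1,2)
E
python3 - <<'E'
from h import *
for n in ['scene','top','wrist']: s,g=grab(n,n+'0.png'); print(c2w(s,g)[:3].round(3).tolist())
print(s)
E
```

```text
[[0.85, -0.455, 0.266, 0.985], [0.527, 0.733, -0.43, -0.698], [0.001, 0.506, 0.863, 1.458]]
[[-0.007, 0.988, -0.153, 0.389], [-1.0, -0.008, -0.003, -0.007], [-0.004, 0.153, 0.988, 1.291]]
[[0.356, -0.9, -0.251, 0.114], [0.934, 0.343, 0.096, 0.491], [-0.0, -0.269, 0.963, 0.373]]
{'time': 0.1, 'joints': array([ 1.20601277e+00,  2.13336771e-01, -3.49739364e-02,  1.32350389e+00,
       -1.62538581e-05,  1.57081712e+00]), 'dq': array([-3.35870787e-04, -5.37613896e-04,  9.47902167e-04,  1.91392437e-04,
        7.64872143e-05, -3.81270867e-04]), 'joint_torque': array([-4.49347455e-03, -6.87254477e+01,  4.87804985e+01,  1.22107138e-02,
       -1.47014871e-04,  6.51121184e-06]), 'tool_pos': array([0.17826921, 0.46681268, 0.22635964]), 'ee_rot': array([ 0.58210827, -0.40121804,  0.58269479,  0.40080023]), 'ft_force': array([-0.32876416,  0.52687071, -0.39009265]), 'moment': array([-0.00330781, -0.00362259, -0.03130657]), 'width': 1.0029452025972692}
```

View pics/scene0.png

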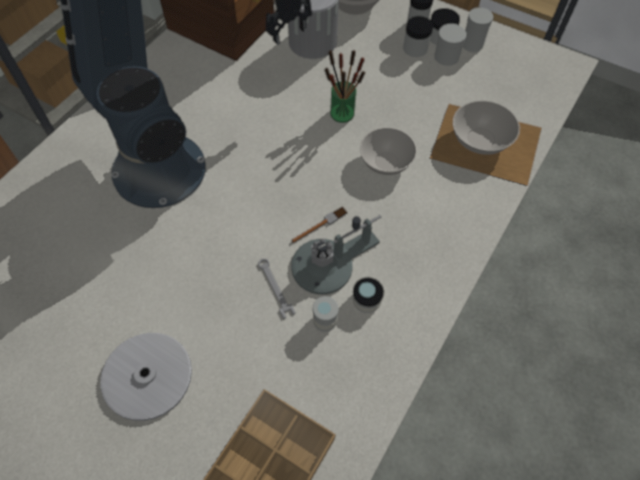

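View pics/top0.png

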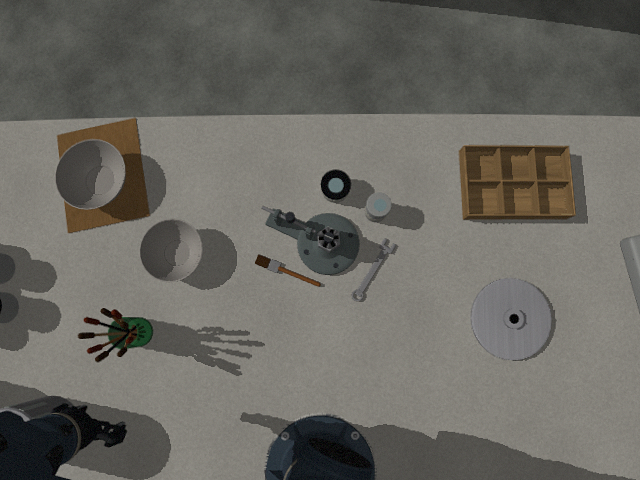

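View pics/wrist0.png

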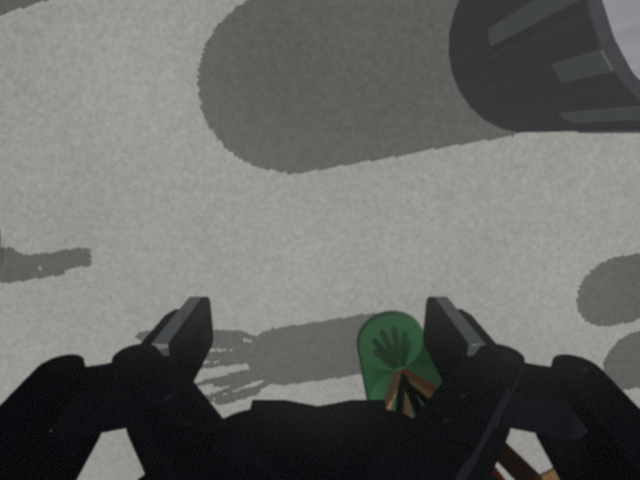

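The pedestal is at about (328,242) in the top view, with its bolt arm running left to about (265,210). The tubs are at (336,184) and (378,206), the brush at (290,270) and the spanner at (375,270). I'll enlarge the view.

```bash
python3 - <<'E'
from h import *
s,g=load('top0.png')
f=g['frame'][:,:,::-1]
cv2.imwrite('pics/topz.png',cv2.resize(f[190:290,250:383],None,fx=6,fy=6,interpolation=cv2.INTER_CUBIC))
for z in (0.118,0.139): print(plane(s,g,[[328,240],[290,217],[336,184],[378,206],[140,330]],z).round(3).tolist())
E
```

```text
[[0.582, -0.023, 0.118], [0.642, 0.072, 0.118], [0.726, -0.045, 0.118], [0.668, -0.15, 0.118], [0.362, 0.442, 0.118]]
[[0.579, -0.023, 0.139], [0.637, 0.071, 0.139], [0.72, -0.044, 0.139], [0.663, -0.148, 0.139], [0.362, 0.433, 0.139]]
```

View pics/topz.png

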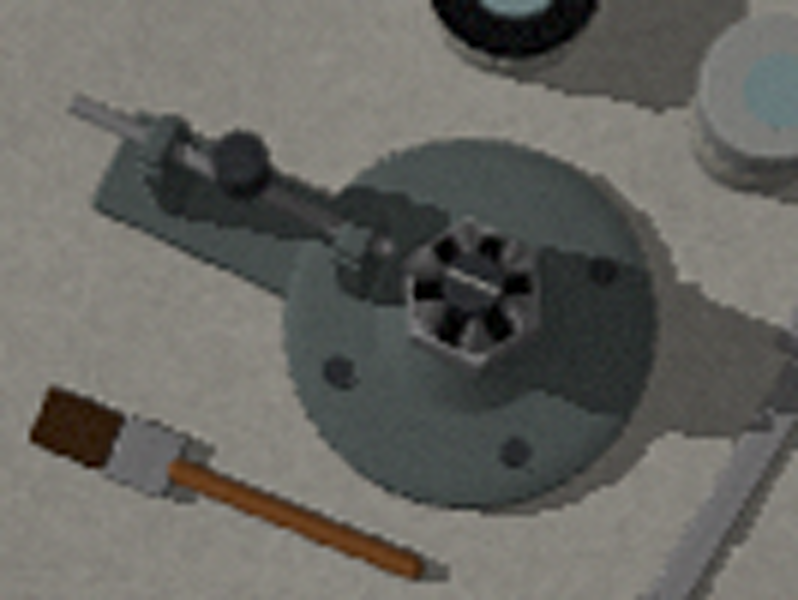

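```bash
python3 - <<'E'
from h import *
s,g=load('top0.png')
print(R(s['ee_rot']).round(3))
u=lambda a:[250+a[0]/6,190+a[1]/6]
c=plane(s,g,[u((473,282)),u((447,270)),u((497,293))],.118); print(c.round(4), np.degrees(np.arctan2(*(c[1]-c[2])[[1,0]])))
k=plane(s,g,[u((241,155))],.157);print(k, np.linalg.norm((k[0]-c[0])[:2]),np.degrees(np.arctan2(*(k[0]-c[0])[[1,0]])))
s,g=load('wrist0.png');print(np.array(g['hand_eye']).round(3),g['mtx'])
E
```

```text
[[-0.    -0.934  0.357]
 [-0.001  0.357  0.934]
 [-1.     0.    -0.001]]
[[ 0.5897 -0.0251  0.118 ]
 [ 0.5949 -0.0143  0.118 ]
 [ 0.585  -0.035   0.118 ]] 64.51154765986168
[[0.63603256 0.06909596 0.157     ]] 0.1049398530826097 63.79813860078948
[[-0.001  0.269 -0.963 -0.146]
 [ 0.001  0.963  0.269  0.068]
 [ 1.    -0.    -0.001 -0.001]
 [ 0.     0.     0.     1.   ]] [[359.33170304   0.         317.79637908]
 [  0.         359.33170304 240.44572435]
 [  0.           0.           1.        ]]
```

Emit:
{"api": "move_arm", "payload": {
  "moves": [
    [15,-15,30,-0.1],
    [35,-35,55,-0.2],
    [58,-62,65,-0.3],
    [82,-92,70,-0.4],
    [107,-122,70,-0.5],
    [132,-152,70,-0.6],
    [157,-182,70,-0.7],
    [182,-212,70,-0.8],
    [207,-242,70,-0.9],
    [232,-272,70,-1.0]
  ]
}}

```text
time: 0.98
tool_pos: [0.4111, 0.1931, 0.2964]
ee_rot: [0.703, -0.071, 0.704, 0.071]
ft_force: [0.3, 0.5, 0.1]
width: 1.002
```

Emit:
{"api": "move_arm", "payload": {
  "moves": [
    [25,-30,0,-0.1],
    [50,-60,0,-0.2],
    [75,-90,0,-0.3],
    [100,-120,0,-0.4],
    [125,-150,-5,-0.5],
    [150,-185,-20,-0.5],
    [175,-218,-40,-0.5],
    [180,-220,-65,-0.5],
    [180,-220,-70,-0.5],
    [180,-220,-70,-0.5]
  ]
}}

```text
time: 1.82
tool_pos: [0.59, -0.0274, 0.2241]
ee_rot: [0.697, 0.106, 0.701, -0.106]
ft_force: [-0.5, 0.1, 0.3]
width: 1.0
```

```bash
python3 - <<'E'
from h import *
s,g=grab('wrist','w1.png'); print(s['time'],s['tool_pos'],s['joints'],R(s['ee_rot']).round(3)[:,2])
print(proj(s,g,[[.59,-.025,.118]]))
E
```

```text
1.8167 [ 0.58996137 -0.02738094  0.22414243] [-4.65783930e-02  4.11592669e-01  2.31984218e-01  1.39635735e+00
  3.69494634e-04  1.82436916e+00] [ 0.955 -0.296 -0.005]
[[318.01885331 233.55200383]]
```

View pics/w1.png

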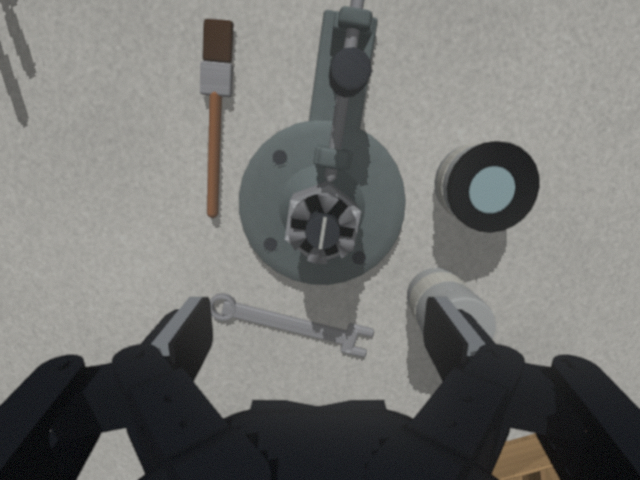

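The wrist view shows the spindle top at about (322,234), the knob top at about (350,70), and the tubs at (490,190) and (455,305). The tall tub stands near the right finger's side. I'll enlarge the nut.

```bash
python3 - <<'E'
from h import *
s,g=load('w1.png')
f=g['frame'][:,:,::-1]
cv2.imwrite('pics/w1z.png',cv2.resize(f[180:270,270:390],None,fx=6.5,fy=6.5,interpolation=cv2.INTER_CUBIC))
cv2.imwrite('pics/w1t.png',cv2.resize(f[0:400,200:600],None,fx=1.5,fy=1.5,interpolation=cv2.INTER_CUBIC))
E
```

```text
(no output)
```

View pics/w1z.png

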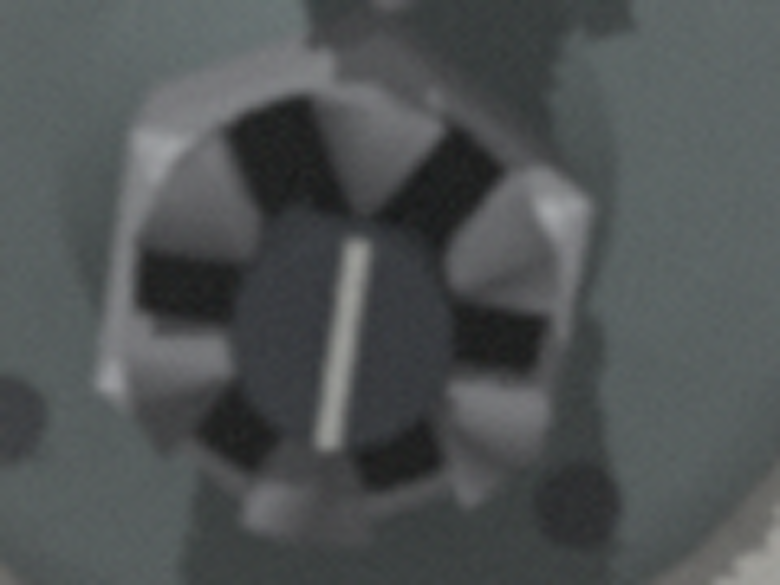

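View pics/w1t.png

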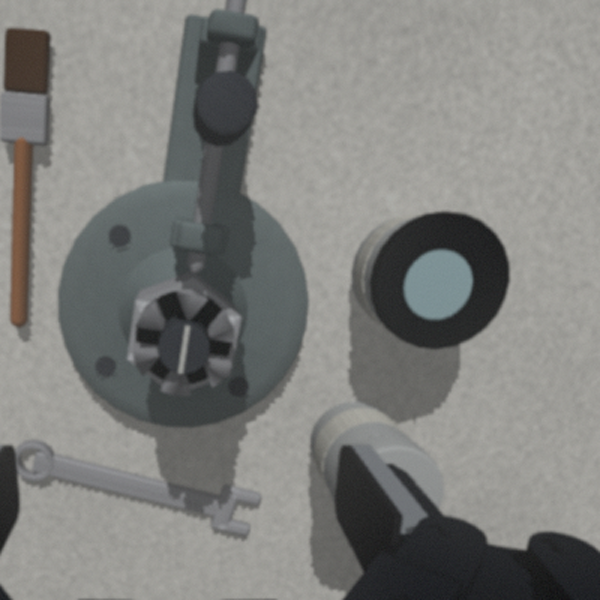

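```bash
python3 - <<'E'
from h import *
s,g=load('w1.png')
u=lambda L:[[270+(a+.5)/6.5-.5,180+(b+.5)/6.5-.5] for a,b in L]
A=lambda v:np.degrees(np.arctan2(v[1],v[0]))
c=plane(s,g,u([(343,328),(357,238),(328,450)]),.118);print(c.round(4),A(c[1]-c[2]))
# outer slot mouth middles at crown rim z=.112
P=plane(s,g,u([(140,283),(548,344),(268,112),(478,150),(222,445),(398,475)]),.110)
for p in P: v=(p-c[0]);print(np.linalg.norm(v[:2]).round(4),A(v).round(1),(A(v)%60).round(1))
for z,L in ((.094,[(135,128),(590,205),(105,385),(470,505),(325,50)]),):
  for p in plane(s,g,u(L),z): v=(p-c[0]);print('corner',np.linalg.norm(v[:2]).round(4),A(v).round(1),((A(v)+30)%60).round(1))
w=lambda a,b:[200+a/1.5,b/1.5]
k=plane(s,g,[w(225,105)],.157)[0];v=k-c[0];print('knob',k,np.linalg.norm(v[:2]),A(v))
print('tall',plane(s,g,[w(390,478)],.085),'squat',plane(s,g,[w(440,280)],.058))
s,g=load('top0.png');print('top',plane(s,g,[[378,206]],.085),plane(s,g,[[336,184.5]],.058))
E
```

```text
[[ 0.5938 -0.0234  0.118 ]
 [ 0.5982 -0.0141  0.118 ]
 [ 0.588  -0.0365  0.118 ]] 65.4803460995059
0.0234 154.8 34.8
0.024 -26.4 33.6
0.0245 93.0 33.0
0.0241 33.7 33.7
0.0213 -148.2 31.8
0.0207 -88.7 31.3
corner 0.0309 125.9 35.9
corner 0.0313 0.2 30.2
corner 0.0319 -172.7 37.3
corner 0.0329 -77.9 12.1
corner 0.028 77.1 47.1
knob [0.63755552 0.06859644 0.157     ] 0.10189412985758226 64.5496878192554
tall [[ 0.68501767 -0.14484943  0.085     ]] squat [[ 0.7451077  -0.04425877  0.058     ]]
top [[ 0.67603437 -0.15409459  0.085     ]] [[ 0.74226052 -0.04658477  0.058     ]]
```

Estimates so far:

| Quantity | Value |
|---|---|
| Bolt direction | about 65° |
| Slots (mod 60°) | about 33° |
| Clockwise turn needed | about 28° (0.49 rad) |
| Jaw yaw | start −27°, end −55° |

The knob is already about 102 mm from the axis. I'll descend part way and look again.

Emit:
{"api": "move_arm", "payload": {
  "moves": [
    [2,3,-20,-0.1],
    [2,3,-50,-0.17],
    [2,3,-80,-0.17],
    [2,3,-98,-0.17],
    [2,3,-100,-0.17],
    [2,3,-100,-0.17],
    [2,3,-100,-0.17]
  ]
}}

```text
time: 2.45
tool_pos: [0.5932, -0.0231, 0.1286]
ee_rot: [0.688, 0.164, 0.688, -0.164]
ft_force: [0.2, 0.2, 0.9]
width: 0.999
```

```bash
python3 - <<'E'
from h import *
s,g=grab('wrist','w2.png'); print(s['time'],s['tool_pos'],s['ft_force'],R(s['ee_rot']).round(3)[:,2])
print(proj(s,g,[[.592,-.024,.118]]))
E
```

```text
2.45 [ 0.59320513 -0.02314758  0.128565  ] [0.1627072  0.1707279  0.85662962] [ 0.892 -0.451 -0.   ]
[[316.71726988 291.56992643]]
```

View pics/w2.png

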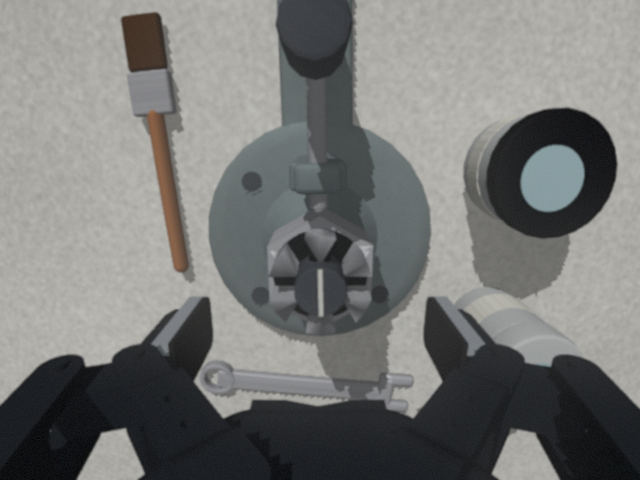

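The spindle top is at (320,292), the jaw middle is at column 318, and the side slots at (283,281) and (357,281) are level. So the jaws are square to the flats and centred to about 1 mm.

```bash
python3 - <<'E'
from h import *
s,g=load('w2.png')
f=g['frame'][:,:,::-1]
cv2.imwrite('pics/w2z.png',cv2.resize(f[215:340,250:390],None,fx=5,fy=5,interpolation=cv2.INTER_CUBIC))
print(plane(s,g,[[320.5,291.5]],.118))
E
```

```text
[[ 0.59361325 -0.0247741   0.118     ]]
```

View pics/w2z.png

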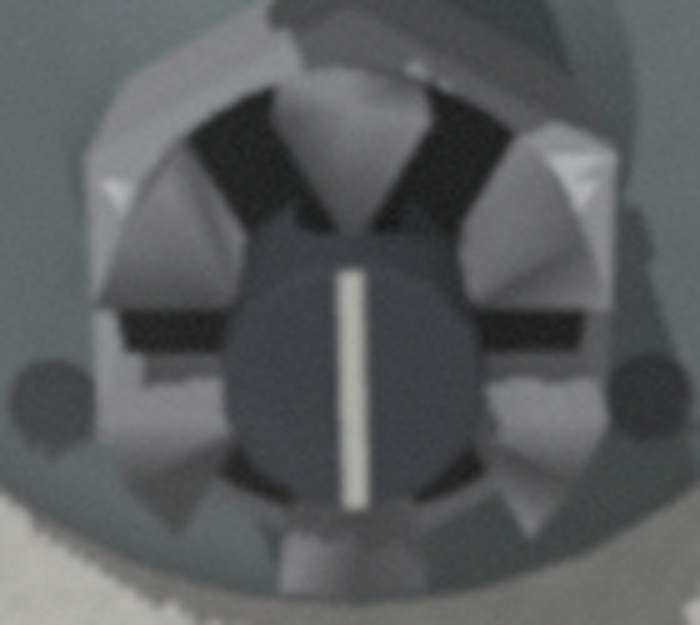

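```bash
python3 - <<'E'
from h import *
s,g=load('w2.png')
u=lambda L:[[250+(a+.5)/5-.5,215+(b+.5)/5-.5] for a,b in L]
A=lambda v:np.degrees(np.arctan2(v[1],v[0]))
c=plane(s,g,u([(350.5,270),(355,508)]),.118);print('scribe',A(c[0]-c[1]))
z=R(s['ee_rot'])[:,2];print('jaw',A(z))
p=plane(s,g,u([(100,307),(610,310),(222,309),(475,311)]),.112);print('slot upper edge',A(p[1]-p[0]),A(p[3]-p[2]))
p=plane(s,g,u([(140,380),(600,380)]),.112);print('lower edges',A(p[1]-p[0]))
p=plane(s,g,u([(87,155),(615,152)]),.094);print('corners',A(p[1]-p[0]),np.linalg.norm(p[1]-p[0]))
E
```

```text
scribe 64.31629321239268
jaw -26.828951496641835
slot upper edge -27.14594701171603 -27.2670185175031
lower edges -26.796594733439505
corners -26.44344156600848 0.055512440293509525
```

Emit:
{"api": "move_arm", "payload": {
  "moves": [
    [0,-1,-20,0],
    [0,-1,-40,0],
    [0,-1,-50,0],
    [0,-1,-50,0],
    [0,-1,-50,0]
  ]
}}

```text
time: 2.92
tool_pos: [0.5937, -0.0242, 0.0796]
ee_rot: [0.688, 0.165, 0.687, -0.164]
ft_force: [-0.3, -1.0, 0.7]
width: 0.999
```

Emit:
{"api": "move_arm", "payload": {
  "moves": [
    [0,0,0,0],
    [0,0,0,0],
    [0,0,0,0],
    [0,0,0,0],
    [0,0,0,0],
    [0,0,0,0]
  ],
  "fingers": -1,
  "force": 40
}}

```text
time: 3.42
tool_pos: [0.5941, -0.0241, 0.0811]
ee_rot: [0.689, 0.165, 0.687, -0.163]
ft_force: [-4.9, 1.8, 14.3]
width: 0.632
```

```bash
python3 - <<'E'
from h import *
s,g=grab('wrist','w3.png'); print(s['time'],s['tool_pos'],s['ft_force'],s['moment'],s['width'],R(s['ee_rot']).round(3)[:,2])
E
```

```text
3.4167 [ 0.59408524 -0.02406229  0.08107144] [-4.93604185  1.83446886 14.29542605] [0.37369846 1.23129393 0.02591309] 0.6315077181602852 [ 0.892 -0.451  0.002]
```

View pics/w3.png

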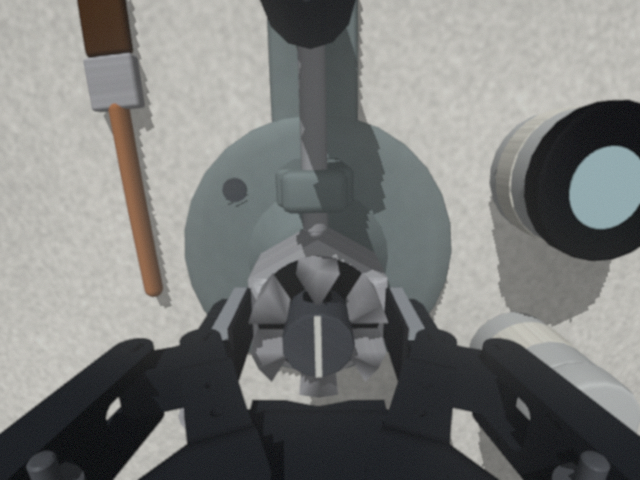

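The jaws are on the flats: opening 0.63, lateral force about 5 N. Next is the turn. I'll raise the grip and let it settle, then rotate.

Emit:
{"api": "move_arm", "payload": {
  "moves": [
    [0,0,0,0],
    [0,0,0,0],
    [0,0,0,-0.05],
    [0,0,0,-0.1],
    [0,0,0,-0.15],
    [0,0,0,-0.2],
    [0,0,0,-0.2]
  ],
  "fingers": -1,
  "force": 80
}}

```text
time: 4.05
tool_pos: [0.5943, -0.0242, 0.0817]
ee_rot: [0.669, 0.233, 0.667, -0.232]
ft_force: [-3.6, -1.3, 5.6]
width: 0.617
```

```bash
python3 - <<'E'
from h import *
s,g=grab('wrist','w4.png'); print(s['time'],s['tool_pos'],s['ft_force'],s['moment'],s['width'],R(s['ee_rot']).round(3)[:,2])
E
```

```text
4.05 [ 0.59425466 -0.02417001  0.08170462] [-3.58109325 -1.31605768  5.6001797 ] [-0.05047763  0.79768225  0.01093219] 0.6166376330456445 [ 0.783 -0.622  0.003]
```

View pics/w4.png

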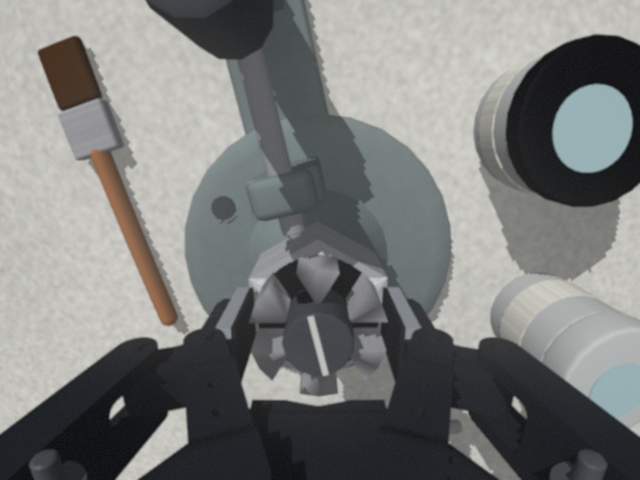

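The nut turns with the jaws: the slots at (270,325) and (370,325) stay level while the scribed line tilts. I'll finish the turn.

Emit:
{"api": "move_arm", "payload": {
  "moves": [
    [0,0,0,-0.05],
    [0,0,0,-0.1],
    [0,0,0,-0.15],
    [0,0,0,-0.2],
    [0,0,0,-0.25],
    [0,0,0,-0.295],
    [0,0,0,-0.295],
    [0,0,0,-0.295]
  ]
}}

```text
time: 4.77
tool_pos: [0.5944, -0.0244, 0.0818]
ee_rot: [0.628, 0.328, 0.625, -0.327]
ft_force: [0.2, -2.2, -3.1]
width: 0.617
```

```bash
python3 - <<'E'
from h import *
s,g=grab('wrist','w5.png'); z=R(s['ee_rot'])[:,2];print(s['time'],s['tool_pos'],s['ft_force'],s['moment'],s['width'],np.degrees(np.arctan2(z[1],z[0])))
cv2.imwrite('pics/w5z.png',cv2.resize(g['frame'][120:400,200:440,::-1],None,fx=2.1,fy=2.1,interpolation=cv2.INTER_CUBIC))
E
```

```text
4.7667 [ 0.59441585 -0.02438979  0.08177688] [ 0.23796372 -2.22496833 -3.14918489] [-0.41018813 -0.13705984 -0.28379812] 0.616852612902268 -55.186585687172915
```

View pics/w5z.png

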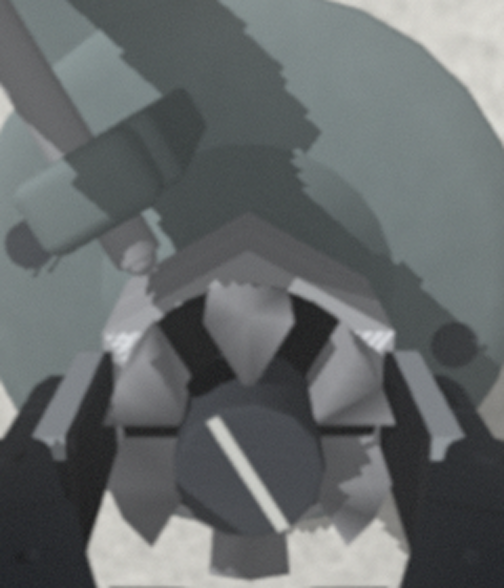

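Emit:
{"api": "move_arm", "payload": {
  "moves": [
    [0,0,0,0],
    [0,0,0,0],
    [0,0,0,0],
    [0,0,25,0],
    [0,0,60,0],
    [0,0,95,0],
    [0,0,130,0],
    [0,0,145,0],
    [0,0,145,0],
    [0,0,145,0]
  ],
  "fingers": 0.7
}}

```text
time: 5.65
tool_pos: [0.595, -0.0243, 0.2276]
ee_rot: [0.629, 0.328, 0.625, -0.327]
ft_force: [0.7, 0.2, -1.2]
width: 0.848
```

```bash
python3 - <<'E'
from h import *
s,g=grab('wrist','w6.png'); z=R(s['ee_rot'])[:,2];print(s['time'],s['tool_pos'],s['ft_force'],s['width'],s['joints'],np.degrees(np.arctan2(z[1],z[0])))
cv2.imwrite('pics/w6z.png',cv2.resize(g['frame'][160:280,250:390,::-1],None,fx=5,fy=5,interpolation=cv2.INTER_CUBIC))
E
```

```text
5.65 [ 0.59499147 -0.02426901  0.22759833] [ 0.71314377  0.18497619 -1.15935625] 0.8484903907185805 [-4.04615708e-02  4.11176601e-01  2.40032216e-01  1.39384480e+00
 -5.66766983e-04  2.49292679e+00] -55.1530411330885
```

View pics/w6z.png

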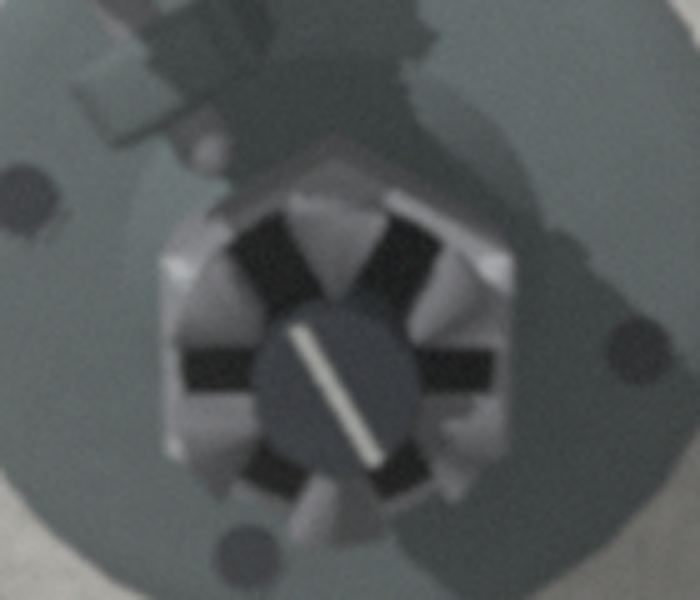

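View pics/w6.png

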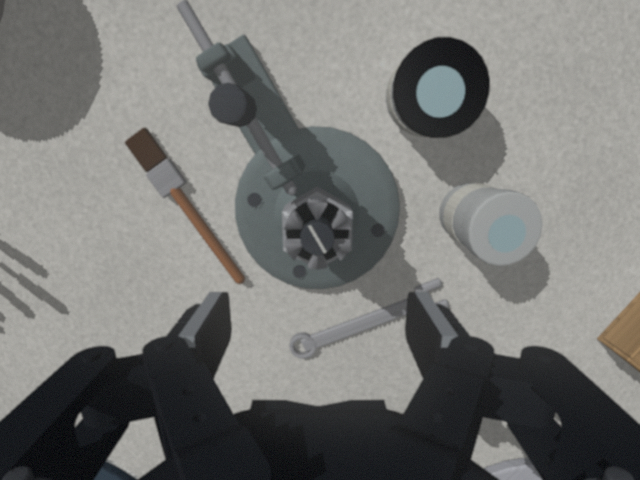

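```bash
python3 - <<'E'
from h import *
s,g=load('w6.png')
u=lambda L:[[250+(a+.5)/5-.5,160+(b+.5)/5-.5] for a,b in L]
A=lambda v:np.degrees(np.arctan2(v[1],v[0]))
c=plane(s,g,u([(297,328),(376,465),(336,393)]),.118);print(c[2],'scribe',A(c[0]-c[1]))
p=plane(s,g,u([(183,349),(495,348),(183,391),(492,391)]),.112);print('slot edges +120',A(p[1]-p[0])+120,A(p[3]-p[2])+120)
p=plane(s,g,u([(258,222-0),(412,488)]),.108);
p=plane(s,g,u([(258,228),(408,475),(418,235),(262,480)]),.11);print('slot',A(p[0]-p[1]),A(p[2]-p[3]))
p=plane(s,g,u([(163,258),(513,258)]),.094);print('hex',A(p[1]-p[0])+120)
k=plane(s,g,[[233,103]],.157)[0];print('knob',k,np.linalg.norm((k-c[2])[:2]),A(k-c[2]))
t=plane(s,g,u([(210,152)]),.103)[0];print('tip',t,np.linalg.norm((t-c[2])[:2]),A(t-c[2]))
e=plane(s,g,[[183,5]],.103)[0];print('rear end',e,np.linalg.norm((e-c[2])[:2]),A(e-c[2]))
E
```

```text
[ 0.59342752 -0.02501829  0.118     ] scribe 63.951136606496284
slot edges +120 65.03018873022646 64.8368664073279
slot 65.37702530495338 3.1367929290946828
hex 64.8502390530689
knob [0.64046751 0.06639141 0.157     ] 0.10280318165072914 62.76937791405053
tip [0.61018573 0.00982071 0.103     ] 0.03865997244122465 64.31157796877778
rear end [0.67370288 0.1427878  0.103     ] 0.1860188698346768 64.43440284188146
```

The slots are at 64.9° and the bolt line at about 64.4°, which is about 0.3 mm off at the crown. The tip is still drawn back about 37 mm from the axis. Now I'll grip the knob across the bolt.

Emit:
{"api": "move_arm", "payload": {
  "moves": [
    [10,20,0,0.1],
    [20,42,0,0.2],
    [30,64,0,0.3],
    [38,82,0,0.4],
    [43,92,0,0.516],
    [43,92,-20,0.516],
    [43,92,-45,0.516],
    [43,92,-65,0.516],
    [43,92,-80,0.516],
    [43,92,-80,0.516]
  ]
}}

```text
time: 6.53
tool_pos: [0.6349, 0.0676, 0.1417]
ee_rot: [0.688, 0.156, 0.691, -0.157]
ft_force: [-0.9, 0.3, 0.2]
width: 0.851
```

```bash
python3 - <<'E'
from h import *
s,g=grab('wrist','w7.png'); z=R(s['ee_rot'])[:,2];print(s['time'],s['tool_pos'],s['ft_force'],s['width'],np.degrees(np.arctan2(z[1],z[0])))
E
```

```text
6.5333 [0.63488553 0.0675687  0.1417088 ] [-0.92597417  0.30545976  0.24147615] 0.8508488018346544 -25.57766639141593
```

View pics/w7.png

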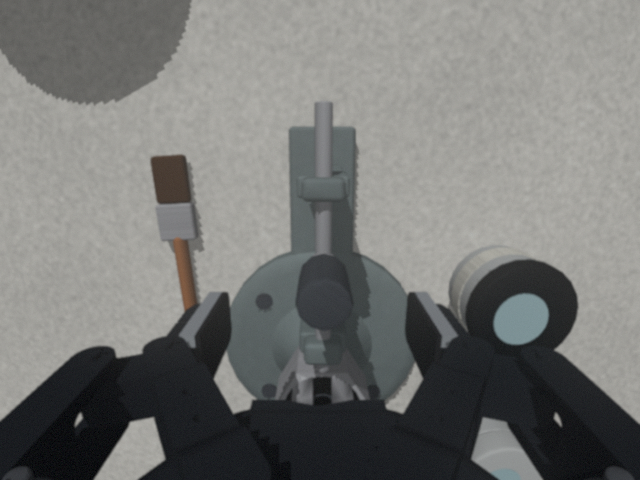

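```bash
python3 - <<'E'
from h import *
s,g=load('w7.png')
print(plane(s,g,[[325,303],[318,303]],.157), proj(s,g,[s['tool_pos']-[0,0,0],s['tool_pos']+[0,0,.015]]))
E
```

```text
[[0.63956449 0.07099816 0.157     ]
 [0.63704267 0.07219859 0.157     ]] [[318.2144518  298.48538593]
 [318.12298519 314.21770327]]
```

The knob top is at (325,303) and the jaw middle at column 318, so I'll shift about 4.5, 3 mm and then close gently.

Emit:
{"api": "move_arm", "payload": {
  "moves": [
    [4,3,3,0],
    [4,3,3,0],
    [4,3,3,0]
  ]
}}

```text
time: 6.83
tool_pos: [0.6405, 0.0708, 0.1479]
ee_rot: [0.69, 0.157, 0.689, -0.156]
ft_force: [0.2, -0.8, 1.0]
width: 0.849
```

Emit:
{"api": "move_arm", "payload": {
  "moves": [
    [0,0,0,0],
    [0,0,0,0],
    [0,0,0,0],
    [0,0,0,0],
    [0,0,0,0],
    [0,0,0,0],
    [0,0,0,0],
    [0,0,0,0]
  ],
  "fingers": -1,
  "force": 25
}}

```text
time: 7.5
tool_pos: [0.6398, 0.0712, 0.1483]
ee_rot: [0.689, 0.157, 0.69, -0.156]
ft_force: [-7.3, 2.2, 6.6]
width: 0.255
```

```bash
python3 - <<'E'
from h import *
s,g=grab('wrist','w8.png'); z=R(s['ee_rot'])[:,2];print(s['time'],s['tool_pos'],s['ft_force'],s['moment'],s['width'],np.degrees(np.arctan2(z[1],z[0])))
E
```

```text
7.5 [0.63975947 0.07122766 0.14826809] [-7.29032448  2.18059869  6.62712289] [0.55292092 1.48355674 0.00421095] 0.2554407188797139 -25.5548864538262
```

View pics/w8.png

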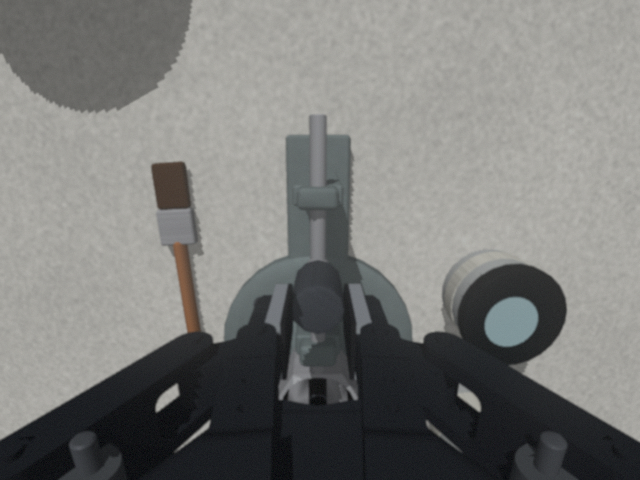

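The knob is held, with an opening of about 22 mm. I'll push along the bolt axis in small steps.

Emit:
{"api": "move_arm", "payload": {
  "moves": [
    [-2.2,-4.5,0,0],
    [-4.3,-9,0,0],
    [-6.5,-13.5,0,0],
    [-8.6,-18,0,0],
    [-10.8,-22.5,0,0],
    [-13,-27,0,0],
    [-13,-27,0,0]
  ],
  "force": 40
}}

```text
time: 8.13
tool_pos: [0.6262, 0.0432, 0.1484]
ee_rot: [0.689, 0.157, 0.69, -0.156]
ft_force: [-4.8, -0.6, 5.7]
width: 0.24
```

Emit:
{"api": "move_arm", "payload": {
  "moves": [
    [-0.9,-1.8,0,0],
    [-1.7,-3.6,0,0],
    [-2.6,-5.4,0,0],
    [-2.6,-5.4,0,0]
  ]
}}

```text
time: 8.47
tool_pos: [0.6235, 0.0376, 0.1484]
ee_rot: [0.689, 0.157, 0.69, -0.156]
ft_force: [-1.9, 3.7, 4.2]
width: 0.241
```

Emit:
{"api": "move_arm", "payload": {
  "moves": [
    [-0.4,-0.9,0,0],
    [-0.9,-1.8,0,0],
    [-0.9,-1.8,0,0]
  ]
}}

```text
time: 8.72
tool_pos: [0.6234, 0.0373, 0.1486]
ee_rot: [0.69, 0.158, 0.69, -0.155]
ft_force: [4.6, 14.3, 1.4]
width: 0.242
```

Emit:
{"api": "move_arm", "payload": {
  "moves": [
    [-0.4,-0.9,0,0],
    [-0.9,-1.8,0,0],
    [-0.9,-1.8,0,0]
  ]
}}

```text
time: 8.97
tool_pos: [0.6234, 0.0372, 0.1486]
ee_rot: [0.69, 0.159, 0.689, -0.153]
ft_force: [5.1, 16.2, 0.5]
width: 0.242
```

Emit:
{"api": "move_arm", "payload": {
  "moves": [
    [-0.4,-0.9,0,0],
    [-0.9,-1.8,0,0],
    [-0.9,-1.8,0,0]
  ]
}}

```text
time: 9.22
tool_pos: [0.6234, 0.0373, 0.1486]
ee_rot: [0.69, 0.16, 0.689, -0.151]
ft_force: [5.6, 16.2, -0.6]
width: 0.241
```

A firm stop at 16 N, with the knob at about 69 mm (68 expected). I'll release, rise and check.

Emit:
{"api": "move_arm", "payload": {
  "moves": [
    [0,0,0,0],
    [0,0,0,0],
    [0,0,0,0],
    [0,0,0,0]
  ],
  "fingers": 0.6
}}

```text
time: 9.55
tool_pos: [0.6232, 0.0368, 0.1484]
ee_rot: [0.69, 0.159, 0.689, -0.152]
ft_force: [0.3, 0.6, 0.6]
width: 0.791
```

Emit:
{"api": "move_arm", "payload": {
  "moves": [
    [0,0,25,0],
    [0,0,55,0],
    [0,0,85,0],
    [-10,-20,100,0],
    [-20,-40,100,0],
    [-20,-40,100,0],
    [-20,-40,100,0]
  ]
}}

```text
time: 10.13
tool_pos: [0.603, -0.0042, 0.2488]
ee_rot: [0.69, 0.16, 0.689, -0.153]
ft_force: [-0.0, -0.7, -0.0]
width: 0.796
```

```bash
python3 - <<'E'
from h import *
s,g=grab('wrist','w9.png'); print(s['time'],s['tool_pos'],s['ft_force'],s['width'])
cv2.imwrite('pics/w9z.png',cv2.resize(g['frame'][100:300,220:420,::-1],None,fx=3,fy=3,interpolation=cv2.INTER_CUBIC))
s,g=grab('top','top9.png');cv2.imwrite('pics/top9z.png',cv2.resize(g['frame'][150:310,240:420,::-1],None,fx=3.5,fy=3.5,interpolation=cv2.INTER_CUBIC))
E
```

```text
10.1333 [ 0.60303703 -0.00420335  0.24875428] [-0.01989874 -0.71306577 -0.03116931] 0.7958246294078168
```

View pics/w9.png

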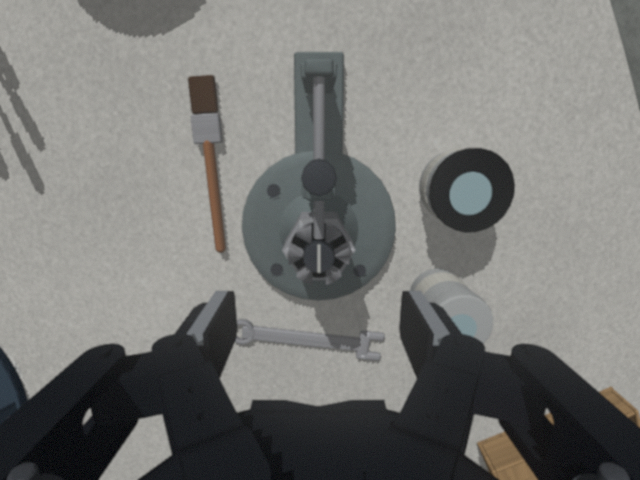

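View pics/w9z.png

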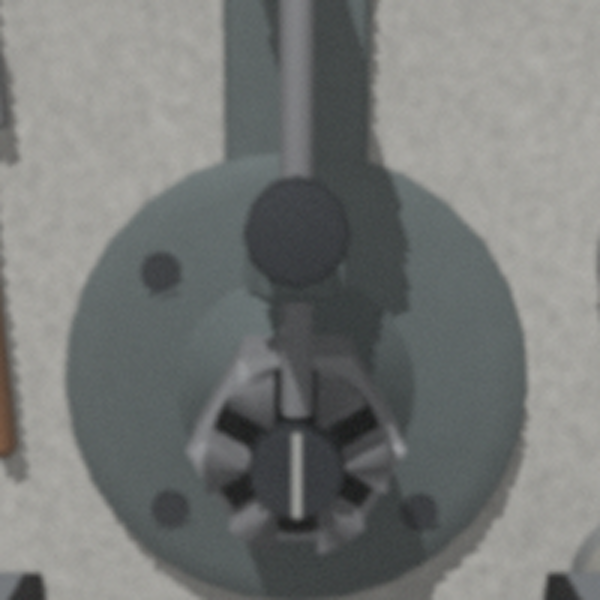

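```bash
python3 - <<'E'
from h import *
s,g=load('w9.png')
u=lambda L:[[220+(a+.5)/3-.5,100+(b+.5)/3-.5] for a,b in L]
A=lambda v:np.degrees(np.arctan2(v[1],v[0]))
c=plane(s,g,u([(297,475)]),.118)[0]
for n,p,z in (('knob',(297,225),.157),('tip',(297,418),.1075),('tip103',(297,418),.103),('spindle top edge',(297,425),.118)):
  k=plane(s,g,u([p]),z)[0]; print(n,k,np.linalg.norm((k-c)[:2]),A(k-c))
d=np.array([.432,.902,0])
for r,z in ((.013,.118),(.013,.1075),(.013,.103),(.013,.095),(.0,.118)):
  q=(proj(s,g,[[c[0]+d[0]*r,c[1]+d[1]*r,z]])[0]-[220,100])*3; print(r,z,q)
print(c)
p=plane(s,g,[[319,65]],.113)[0];print('rear guide',np.linalg.norm((p-c)[:2]))
cv2.imwrite('pics/w9zz.png',cv2.resize(g['frame'][200:280,275:365,::-1],None,fx=8,fy=7,interpolation=cv2.INTER_CUBIC))
E
```

```text
knob [0.62346756 0.0379897  0.157     ] 0.0699405683303745 64.59098829722954
tip [ 0.59913168 -0.01329414  0.1075    ] 0.013175572284946311 64.49138303022734
tip103 [ 0.59862807 -0.014366    0.103     ] 0.011991319445886646 64.45757372325922
spindle top edge [ 0.5994762 -0.0125384  0.118    ] 0.014006020921996326 64.55078937822196
0.013 0.118 [296.120768   427.62859697]
0.013 0.1075 [296.06726794 417.60859372]
0.013 0.103 [296.04542867 413.51996108]
0.013 0.095 [296.00810296 406.53423016]
0.0 0.118 [296. 474.]
[ 0.59345766 -0.02518537  0.118     ]
rear guide 0.14620000184486628
```

View pics/w9zz.png

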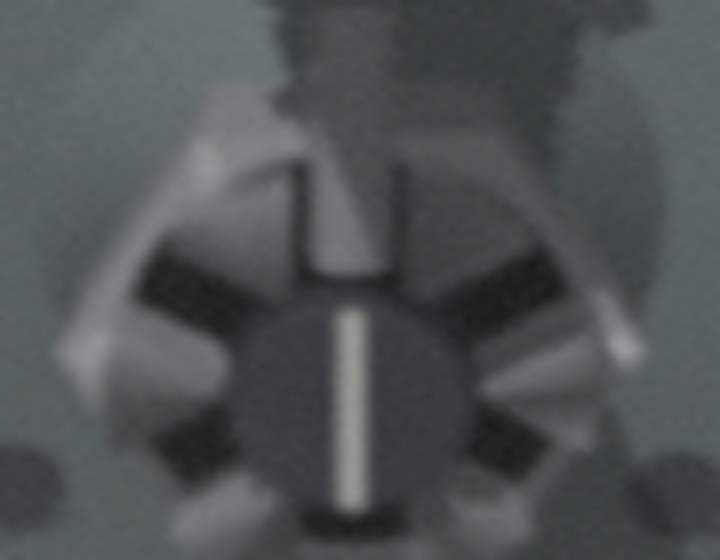

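View pics/top9z.png

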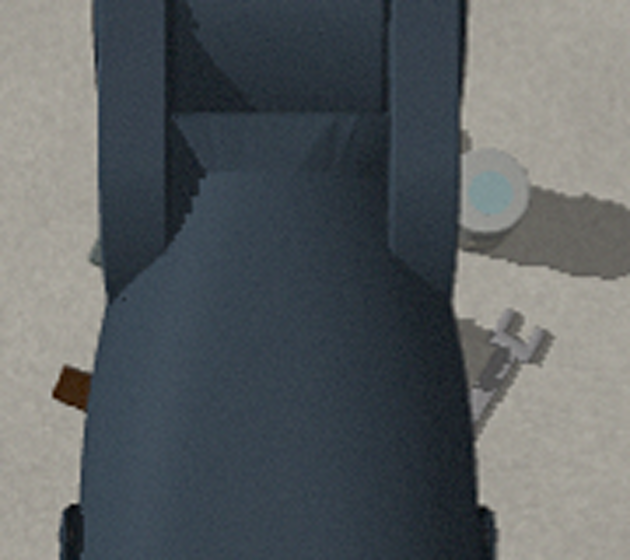

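The bar runs through the slot and disappears at the spindle's surface: the pixel computed for r = 13 mm is row 417, and it vanishes at row 418. When fully home, the bar's rear end should be flush with the rear guide's outer face at 152 mm, so I'll check that independently.

```bash
python3 - <<'E'
from h import *
s,g=load('w9.png')
cv2.imwrite('pics/w9r.png',cv2.resize(g['frame'][40:100,280:360,::-1],None,fx=8,fy=8,interpolation=cv2.INTER_CUBIC))
c=np.array([.59346,-.02519,0]);d=np.array([.43,.903,0])
for r,z in ((.152,.103),(.152,.113),(.14,.113),(.154,.1075),(.156,.1075)): print(r,z,(proj(s,g,[c+d*r+[0,0,z]])[0]-[280,40])*8)
E
```

```text
0.152 0.103 [309.43701838 157.39287935]
0.152 0.113 [309.58393697 132.36942364]
0.14 0.113 [309.57232744 271.33785413]
0.154 0.1075 [309.50341766 123.48691587]
0.156 0.1075 [309.50494168 100.57082556]
```

View pics/w9r.png

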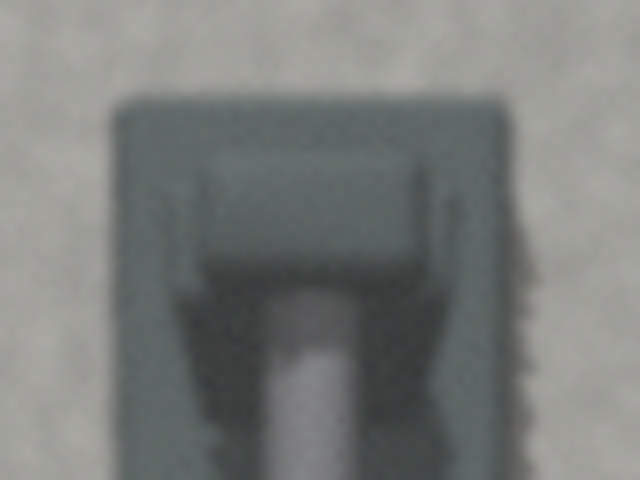

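The rear guide's outer edge is at about row 150 with no bar protruding beyond it, so the bolt is home. The gripper is well clear, so I'm handing in.

```bash
python3 -c "
from h import *
s=arm.state();print(s['time'],s['ft_force'],s['tool_pos'])
print(arm.hand_in())"
```

```text
10.2333 [ 0.22887508 -0.23501003  0.47111631] [ 0.60320615 -0.00306373  0.24811133]
the job is handed in; nothing more can be done
None
```

The nut is locked. I turned the castle nut about 28° clockwise and released it. I then pushed the bolt through the aligned slot into the cross hole until it hit its stop, and handed in at 10.2 s.

**Alignment:** After the turn, the slot was at 64.9° and the bolt line at 64.4°, about 0.3 mm off at the crown. The scribed line alone read 64.0°. The bolt tip was still about 37 mm from the axis, clear of the nut.

**Bolt home:** The stop held firm at about 16 N. The last picture shows the bar passing through the slot and into the spindle, with nothing protruding behind the rear guide. The knob measured 69–70 mm from the axis against 68 mm nominal, which is within the calibration error.

**Bolt start position:** The bolt did not begin fully withdrawn. The knob measured 102–107 mm from the axis instead of 116 mm, depending on the view, but the tip was still clear of the nut.

**Bystanders:** I kept clear of them and felt no unexpected contact. By eye they looked unmoved in the last wrist view, but I did not measure them. The arm blocked most of the last top view.

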